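Walk the die block round to face the fence

TASK

The heavy aluminium die block lies askew in front of the dark steel fence of the test station. Without picking it up, walk it round on the bench by pushing at its corners in turn until one of its two long faces looks squarely at the fence, turning it while it is still well clear of the fence (do not use the fence to turn it). Only then push it straight up until that long face rests flat against the fence, with neither end of the block sticking out past the ends of the fence; leave the weight, the probe and the jar where they stand, and let go.

Things in the scene. Friction and masses are not known exactly. Their poses are not given: they have to be found in the camera images.
- block: Cast aluminium die block, 1.7 kg, 95 mm along its x, 150 along y, 45 high; dark bore, holes and two grooves (along y) in its flat top. Origin: centre of underside. Long faces (x = +-47.5 mm) start 50 to 90 degrees off parallel with the fence, either way; either may face it. Slides on the bench (z = 0) only while pushed (5 to 20 N); a push near a corner turns it and carries its centre 100 mm per rad.
- fence_face (a point): Fence, a fixed dark steel bar 200 mm long (y), 25 thick, 30 high, red centre mark on top; fixed cream station base behind it, 240 wide, 40 high. The point: on the bench at the middle of the face towards the robot. x points level into the fence, away from block and robot; y along the face. The block starts on its -x side, centre 150 to 165 mm off the face.
- weight: Brass calibration weight with a grip knob, 38 mm across, 62 mm high, loose, standing to the +y side of the block. Origin at the centre of its underside. To be left alone.
- probe: Steel compression probe standing on its disc: disc 45 mm across and 14 mm high, thin stem 14 mm across up to 60 mm high, loose, to the -y side of the block. Origin at the centre of its underside. To be left alone.
- jar: White plastic sample jar with a blue cap, 52 mm across, 65 mm high, loose, on the -y side, near the end of the fence. Origin at the centre of its underside. To be left alone.

How it is judged:
By the outcome, as a careful person would: the job done as asked, in the order asked, and still so for the second after the job is handed in, with the robot touching nothing.
It also fails if it takes over 72 s, if anything falls off the work surface, if the arm or the gripper's body presses on something with over 40 N, if the wrist force passes 120 N, or if a joint passes its speed limit or range.

ROBOT

A 7-joint arm with a two-finger parallel gripper is mounted at the origin on the work surface. World frame = base frame: x ahead of the robot, y to its left, z up, the work surface at z = 0. Lengths are in m, angles in rad, forces in N, time in s.
With the tool pointing down it reaches from about 0.4 to 0.85 m from the base axis. Payload 10.4 kg.
Tool frame: the origin (TCP) lies on the mounting face of the last link; the fingertips stand 173 mm ahead of it and the grasp point (between the pads) lies 155 mm ahead of it (manip.tip_extent is the distance from the TCP to the fingertips, in m); z points along the fingers, y is the line along which they close (so a half turn about z gives the same grasp; the last joint's range is limited). The gripper opens to 85 mm and grips with 20 to 120 N. Pads are 22 mm wide; open, the fingers measure 114 mm over their backs; the gripper's body (76 mm by 85 mm) begins 54 mm behind the grasp point. The pads swing forward as they close: fully open they stand 13 mm farther back than shut.
Start: joints at [1.147, 0.332, -0.065, 1.46, 0.022, 1.35, -0.088], TCP at [0.244, -0.575, 0.405] pointing down, gripper open.
Joint ranges: [-2.6, 2.6], [-0.5, 2.12], [-1.47, 1.34], [0.16, 2.42], [-1.27, 4.41], [0.06, 2.06], [-2.6, 2.6]. Speed limits (rad/s): [2.22, 2.22, 2.79, 2.79, 3.14, 3.14, 3.14].

INTERFACE

Orientations are given as a unit quaternion [x, y, z, w].
In Python, from workcell import manip gives the robot as it stands.
- The arm moves only by the tool move_arm, never from a script. Its argument "plan" is one flat list of numbers, 7 for each row, row after row: the turn, a rotation vector about the tool's x, y, z in rad, then the shift along the tool's x, y, z in m, then the finger opening in m, from 0 to 0.0854. In form: [ax, ay, az, dx, dy, dz, gripper, ax, ay, az, dx, dy, dz, gripper, ...]. A call has 1 to 12 rows; each row is the pose to reach, as a shift and turn from the pose commanded when the call began, along the tool's axes at that moment; what a row does not reach only later rows make up. A row lasts 1/8 s, in which the tool goes at most 62.5 mm and 10.7 degrees, less where a joint would pass 70% of its speed; a pose out of reach is approached as far as the arm can. A call with a gripper value outside its range is refused whole. The fingers move at their own pace and stop on an object; "squeeze" is the grip in N (left out, the last holds). Time passes only in rows, so rows that repeat a pose let the fingers close. It gives the time, the measured TCP pose, the force, the opening and the grip force at its end, in the units of the state.
- manip.get_obs(): the state, without advancing time (a new reading comes with each control period).
- manip.camera(name): name is "side" or "top"; returns a dict with "color" (480x640x3 uint8, red, green, blue), "fx", "fy", "cx", "cy" (pixels), "dist" ([k1, k2, p1, p2, k3] as OpenCV has them; the pictures are not rectified), "cam_to_world" (4x4, takes a point from camera to world coordinates). Camera axes: x right, y down, z forward; pixel columns grow to the right and rows downward; lengths in m; the calibration is good to about 2 mm. A picture is of the moment at which its call begins. There is no depth.
- manip.hand_in(): hands the job in; it is judged then, once.
Trained networks look in a picture, given as the dict that the camera call returned (one of the last four; its "shot" number tells which), for a name from the list of things; names that differ only in an ending like _2 or _b are one class to them, and where a whole thing is asked for, a point or a joint stands for the part that bears it (a point fixed in the world has none). Each returns a list of dicts, best first, with "conf" (0 to 1); they miss things now and then, are a little off and sometimes report something else, mostly with a low value. They report only what shows in the picture. A call takes as long as a camera call.
- manip.look_for(picture, label): "position" ([x, y, z] in m, in the coordinates of the camera as it stood for that picture, good to about 4 mm: the middle of the surface that is visible of it).
- manip.silhouettes(picture, label): "pixels" (480x640 bool, what is visible of it).
- manip.tip_of(picture, label): "position" ([x, y, z] in m, in the coordinates of the camera as it stood for that picture, good to about 4 mm: a listed point, or the origin of a listed thing).
The state is a dict: "clock": time; "joint_pos": joint angles; "joint_velocities": joint speeds; "tau": joint torques, N m; "position": TCP position; "ee_rot": TCP orientation; "ft_force": force on the tool from outside, world axes, zero at the start; "torque": the same for the moment, N m; "grip_width": opening from 0.0 (shut) to 1.0 (fully open); "grasp_force": force on a finger pad.
Only numpy, scipy, OpenCV 4.12 (cv2) and the standard library are available. Lean on these libraries where they do the work, as an engineer would, in place of code of your own. Each camera call takes 0.05 s, during which the arm holds its last target. There are 200 camera calls.

## Working session

There is one attempt and no reset: what is moved stays moved. The work goes in short steps, Python scripts to look and compute and a tool call to move; the robot and the scene stay as the last step left them, time stands still between calls to the robot, and variables do not carry over. Pictures are saved under pics/ and viewed, at most 10 in all, crops included, and the job is handed in when it is done.

Besides the shell and the picture viewer there is one more tool, called after "Call:" by a JSON object that holds its "api" and its "payload", one argument or row to a line. move_arm: Moves the arm, as the interface text tells. Its arguments: {"type":"object","properties":{"plan":{"type":"array","items":{"type":"number"}},"squeeze":{"type":"number"}},"required":["plan"]}

```bash
mkdir -p pics; ls; cat > h.py <<'E'
import numpy as np, cv2
from scipy.spatial.transform import Rotation as R
from workcell import manip
def w(p,c): return (c["cam_to_world"]@np.append(p,1))[:3]
def K(c): return np.array([[c["fx"],0,c["cx"]],[0,c["fy"],c["cy"]],[0,0,1.]])
def px2w(px,c,z):
    u=cv2.undistortPoints(np.array(px,float).reshape(-1,1,2),K(c),np.array(c["dist"],float)).reshape(-1,2)
    T=c["cam_to_world"]; d=np.c_[u,np.ones(len(u))]@T[:3,:3].T; o=T[:3,3]
    return o+d*((z-o[2])/d[:,2])[:,None]
def w2px(P,c):
    T=np.linalg.inv(c["cam_to_world"])
    return cv2.projectPoints(np.array(P,float).reshape(-1,1,3),cv2.Rodrigues(T[:3,:3])[0],T[:3,3],K(c),np.array(c["dist"],float))[0].reshape(-1,2)
def save(c,n,im=None): cv2.imwrite(f"pics/{n}.png",cv2.cvtColor(c["color"] if im is None else im,cv2.COLOR_RGB2BGR))
def st():
    o=manip.get_obs(); r=R.from_quat(o["ee_rot"]).as_matrix()
    print("t",round(o["clock"],2),"tcp",np.round(o["position"],4),"F",np.round(o["ft_force"],1),"xax",np.round(r[:,0],3),"yax",np.round(r[:,1],3),"zax",np.round(r[:,2],3)); return o,r
E
python3 - <<'E'
from h import *
o,r=st(); print(manip.tip_extent,o["grip_width"])
for n in("top","side"):
    c=manip.camera(n); save(c,n+"0"); print(n,np.round(c["cam_to_world"],3).tolist(),c["fx"])
    for l in("block","fence_face","weight","probe","jar"):
        for f in("tip_of",):
            for d in getattr(manip,f)(c,l)[:2]: print(l,f,round(d["conf"],2),np.round(w(d["position"],c),4))
    for d in manip.silhouettes(c,"block")[:1]:
        k=cv2.findContours(d["pixels"].astype(np.uint8),cv2.RETR_EXTERNAL,cv2.CHAIN_APPROX_NONE)[0]
        k=max(k,key=cv2.contourArea); print("area",cv2.contourArea(k),cv2.approxPolyDP(k,6,True).reshape(-1,2).tolist())
E
```

```text
pics
t 0.0 tcp [ 0.2438 -0.5753  0.4039] F [0.4 0.  1. ] xax [ 0.921  0.39  -0.   ] yax [ 0.39  -0.921 -0.001] zax [-0.001  0.001 -1.   ]
0.1734 1.0027982904078023
top [[0.028, -0.995, 0.094, 0.523], [-1.0, -0.029, -0.009, 0.032], [0.011, -0.093, -0.996, 0.893], [0.0, 0.0, 0.0, 1.0]] 484.0096052178398
block tip_of 0.9 [ 4.93e-01 -1.00e-04  2.30e-03]
fence_face tip_of 0.64 [ 6.557e-01 -1.470e-02  3.000e-04]
weight tip_of 0.84 [ 0.6173  0.2404 -0.0017]
probe tip_of 0.72 [ 0.4091 -0.1987 -0.0046]
jar tip_of 0.74 [ 0.5871 -0.2272  0.0032]
area 4498.0 [[355, 254], [305, 265], [320, 347], [371, 337]]
side [[-0.905, -0.266, 0.332, 0.328], [-0.425, 0.565, -0.707, 0.536], [0.001, -0.781, -0.624, 0.507], [0.0, 0.0, 0.0, 1.0]] 466.5481783925938
block tip_of 0.58 [ 4.948e-01 -1.300e-03 -1.000e-04]
fence_face tip_of 0.6 [ 0.6537 -0.0165 -0.0016]
weight tip_of 0.97 [0.6129 0.2389 0.0039]
probe tip_of 0.87 [ 4.096e-01 -2.012e-01 -4.000e-04]
probe tip_of 0.64 [0.6132 0.2395 0.0009]
jar tip_of 0.68 [ 0.5909 -0.2241 -0.0045]
area 5728.5 [[333, 219], [323, 273], [417, 287], [422, 229]]
```

View pics/top0.png

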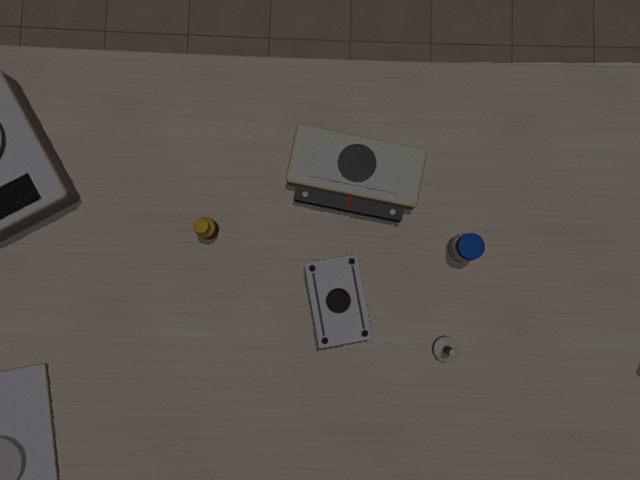

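```bash
cat >> h.py <<'E'
def block(c):
    "pose x,y,yaw(long-axis dir) by fitting the box's projected hull to the silhouette"
    from scipy.optimize import minimize
    m=manip.silhouettes(c,"block")[0]["pixels"].astype(np.uint8)
    k=max(cv2.findContours(m,cv2.RETR_EXTERNAL,cv2.CHAIN_APPROX_NONE)[0],key=cv2.contourArea)
    (cx,cy),(a,b),ang=cv2.minAreaRect(k); q=px2w(cv2.boxPoints(((cx,cy),(a,b),ang)),c,.03)
    e=[q[1]-q[0],q[2]-q[1]]; l=max(e,key=np.linalg.norm); p0=[*q.mean(0)[:2],np.arctan2(l[1],l[0])]
    dist=cv2.distanceTransform(m,2,5)+cv2.distanceTransform(1-m,2,5)
    def hull(p):
        C,S=np.cos(p[2]),np.sin(p[2])
        P=[(p[0]+s*.075*C-t*.0475*S,p[1]+s*.075*S+t*.0475*C,z) for s in(-1,1) for t in(-1,1) for z in(0,.045)]
        return cv2.convexHull(w2px(P,c).astype(np.float32)).reshape(-1,2)
    pts=k.reshape(-1,2).astype(float)
    f=lambda p:(lambda h:np.mean(np.minimum([cv2.pointPolygonTest(h,tuple(map(float,x)),True)**2 for x in pts[::2]],16)))(hull(p))
    s=minimize(f,p0,method="Nelder-Mead",options=dict(initial_simplex=[p0,[p0[0]+.006,*p0[1:]],[p0[0],p0[1]+.006,p0[2]],[p0[0],p0[1],p0[2]+.06]],xatol=1e-4,fatol=1e-4))
    x,y,t=s.x; t=(t%np.pi); print("block",round(x,4),round(y,4),"long-axis yaw deg",round(np.degrees(t),2),"rms px",round(s.fun**.5,2)); return x,y,t
E
python3 - <<'E'
from h import *
c=manip.camera("top"); block(c)
m=manip.silhouettes(c,"fence_face")
print(len(m))
E
```

```text
block 0.4922 -0.0004 long-axis yaw deg 11.39 rms px 1.11
1
```

The top picture shows the block at pixel (338,301). Its long axis points roughly at the fence, the dark bar from (295,190) to (403,215). The weight is at (205,228), the jar at (466,247) and the probe at (446,349). I'll measure the fence line next.

```bash
python3 - <<'E'
from h import *
c=manip.camera("top"); g=c["color"].max(2).astype(int)
m=np.zeros(g.shape,np.uint8); m[180:226,285:412]=(g[180:226,285:412]<70)
print([int(x) for x in np.percentile(g[180:226,285:412],[5,25,50,75])])
m=cv2.morphologyEx(m,cv2.MORPH_CLOSE,np.ones((5,9)))
k=max(cv2.findContours(m,cv2.RETR_EXTERNAL,cv2.CHAIN_APPROX_NONE)[0],key=cv2.contourArea)
b=cv2.boxPoints(cv2.minAreaRect(k)); print(b.tolist(),cv2.approxPolyDP(k,4,True).reshape(-1,2).tolist())
q=px2w(b,c,0.03); print(np.round(q,4).tolist()); print(np.round(px2w(b,c,0),4).tolist())
im=c["color"][150:380,270:490].copy(); save(c,"crop",cv2.resize(np.clip(im.astype(int)*2,0,255).astype(np.uint8),None,fx=3.5,fy=2.6*1.0,interpolation=cv2.INTER_CUBIC))
E
```

```text
[35, 45, 92, 98]
[[281.5522155761719, 202.834716796875], [286.0507507324219, 180.7510986328125], [411.5469665527344, 206.31512451171875], [407.0484313964844, 228.39874267578125]] [[286, 181], [286, 188], [294, 190], [293, 204], [395, 225], [411, 209]]
[[0.6624, 0.104, 0.03], [0.7029, 0.0974, 0.03], [0.663, -0.1302, 0.03], [0.6227, -0.1226, 0.03]]
[[0.6672, 0.1065, 0.0], [0.7092, 0.0996, 0.0], [0.6679, -0.1359, 0.0], [0.6262, -0.128, 0.0]]
```

View pics/crop.png

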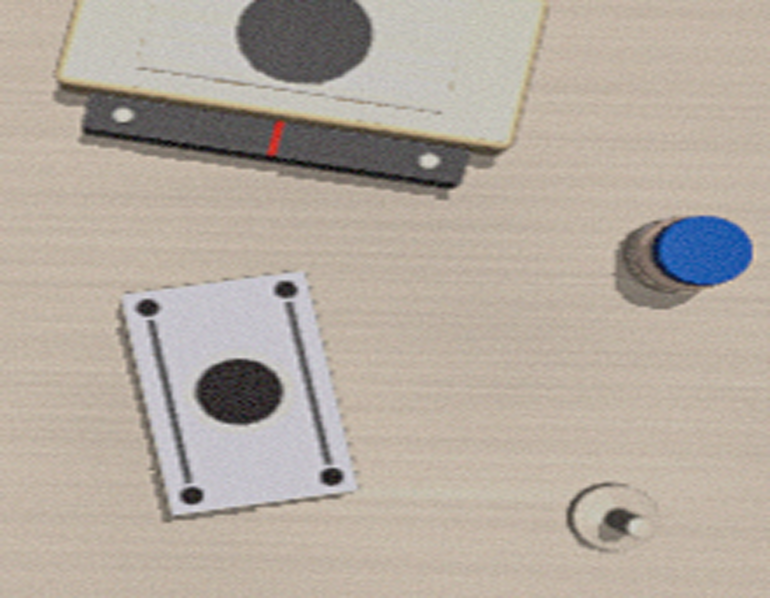

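The crop shows the fence's front top edge from about full-image (294,199) to (399,221). The red mark's lower end is at (347.7,210), and the base's front edge runs from (287,183) to (414,206.5).

```bash
python3 - <<'E'
from h import *
c=manip.camera("top")
q=px2w([(294,198.8),(399.1,220.8),(347.7,210)],c,.03); print(np.round(q,4))
b=px2w([(287.1,182.7),(414.3,206.5)],c,.04); print(np.round(b,4))
for a in(q,b): d=a[0]-a[1]; print(np.degrees(np.arctan2(d[1],d[0])),np.linalg.norm(d))
# refined: columns-wise brightness edge base(bright)->fence(dark) for yaw
g=cv2.GaussianBlur(c["color"].max(2),(3,3),0).astype(float); P=[];Q=[]
for u in range(300,396):
    v0=int(round(185+ (u-287)*.187)); col=g[v0-8:v0+18,u]; dd=np.diff(col); P.append((u,v0-8+np.argmin(dd)+.5))
    s=col[np.argmin(dd):]; Q.append((u,v0-8+np.argmin(dd)+3+np.argmax(np.diff(s[3:20]))+.5))
for A,z in((P,.04),(Q,.0)):
    X=px2w(A,c,z); 
    l=cv2.fitLine(X[:,:2].astype(np.float32),cv2.DIST_HUBER,0,.001,.001).ravel(); print(z,np.degrees(np.arctan2(l[1],l[0]))%180,l[2:])
E
```

```text
[[ 0.6704  0.0819  0.03  ]
 [ 0.636  -0.1082  0.03  ]
 [ 0.6529 -0.0153  0.03  ]]
[[ 0.6974  0.0946  0.04  ]
 [ 0.6612 -0.1332  0.04  ]]
79.76074734350321 0.19316822676532622
80.98033752666082 0.23070491239955618
0.04 80.23901 [ 0.6828386  -0.00491022]
0.0 80.25577 [ 0.6564053  -0.00748712]
```

Call:
{"api": "move_arm", "payload": {
  "plan": [0, 0, 0.14, 0.05, -0.034, 0.01, 0, 0, 0, 0.285, 0.1, -0.068, 0.02, 0, 0, 0, 0.43, 0.15, -0.102, 0.035, 0, 0, 0, 0.571, 0.2, -0.136, 0.05, 0, 0, 0, 0.571, 0.25, -0.17, 0.06, 0, 0, 0, 0.571, 0.3, -0.204, 0.07, 0, 0, 0, 0.571, 0.35, -0.238, 0.08, 0, 0, 0, 0.571, 0.4, -0.272, 0.09, 0, 0, 0, 0.571, 0.45, -0.306, 0.1, 0, 0, 0, 0.571, 0.486, -0.337, 0.105, 0, 0, 0, 0.571, 0.486, -0.337, 0.105, 0, 0, 0, 0.571, 0.486, -0.337, 0.105, 0]
}}

```text
clock: 2.45
position: [0.5597, -0.0763, 0.2997]
ee_rot: [0.996, -0.085, -0.0, 0.0]
ft_force: [-0.6, -0.2, -0.2]
grip_width: 0.0
grasp_force: 0.0
```

```bash
cat >> h.py <<'E'
YF=np.radians(80.25); F=np.array([.6545,-.0155]); n=np.array([np.sin(YF),-np.cos(YF)]); t=np.array([np.cos(YF),np.sin(YF)])
def pq(x): d=np.array(x)[:2]-F; return np.round([d@n,d@t],4)
def rep(see=True):
    o,r=st(); print("tool pq",pq(o["position"]),"tipz",round(o["position"][2]-.1734,4),"grip",round(o["grip_width"],2))
    if see:
        c=manip.camera("top"); x,y,a=block(c); print("block pq",pq((x,y)),"off-parallel deg",round(np.degrees(a-YF),2)); return c
E
python3 -c "
from h import *
rep()"
```

```text
t 2.45 tcp [ 0.5597 -0.0763  0.2997] F [-0.6 -0.2 -0.2] xax [ 0.985 -0.17  -0.   ] yax [-0.17  -0.985  0.001] zax [-0.    -0.001 -1.   ]
tool pq [-0.0831 -0.0759] tipz 0.1263 grip 0.0
block 0.492 -0.0004 long-axis yaw deg 11.75 rms px 0.95
block pq [-0.1627 -0.0126] off-parallel deg -68.5
```

Call:
{"api": "move_arm", "payload": {
  "plan": [0, 0, 0, 0, 0, 0.045, 0, 0, 0, 0, 0, 0, 0.09, 0, 0, 0, 0, 0, 0, 0.107, 0, 0, 0, 0, 0, -0.01, 0.107, 0, 0, 0, 0, 0, -0.018, 0.107, 0, 0, 0, 0, 0, -0.026, 0.107, 0, 0, 0, 0, 0, -0.034, 0.107, 0, 0, 0, 0, 0, -0.042, 0.107, 0, 0, 0, 0, 0, -0.05, 0.107, 0, 0, 0, 0, 0, -0.058, 0.107, 0, 0, 0, 0, 0, -0.066, 0.107, 0, 0, 0, 0, 0, -0.066, 0.107, 0]
}}

```text
clock: 4.05
position: [0.5717, -0.0102, 0.1938]
ee_rot: [0.996, -0.085, 0.001, 0.0]
ft_force: [0.7, -1.1, 1.5]
grip_width: -0.002
grasp_force: 0.8
```

```bash
python3 -c "
from h import *
rep()"
```

```text
t 4.05 tcp [ 0.5717 -0.0102  0.1938] F [ 0.7 -1.1  1.5] xax [ 0.986 -0.169  0.002] yax [-0.169 -0.986  0.   ] zax [ 0.002 -0.    -1.   ]
tool pq [-0.0825 -0.0088] tipz 0.0204 grip -0.0
block 0.4779 0.0316 long-axis yaw deg 29.54 rms px 3.58
block pq [-0.182   0.0165] off-parallel deg -50.71
```

Call:
{"api": "move_arm", "payload": {
  "plan": [0, 0, 0, 0, 0.012, -0.03, 0, 0, 0, 0, 0, 0.012, -0.075, 0, 0, 0, 0, -0.045, -0.01, -0.075, 0, 0, 0, 0, -0.09, -0.03, -0.075, 0, 0, 0, 0, -0.135, -0.06, -0.075, 0, 0, 0, 0, -0.175, -0.078, -0.075, 0, 0, 0, 0, -0.175, -0.078, -0.075, 0]
}}

```text
clock: 5.03
position: [0.4096, 0.0978, 0.2677]
ee_rot: [0.997, -0.083, -0.0, 0.0]
ft_force: [0.4, -0.0, 0.4]
grip_width: 0.001
grasp_force: 0.0
```

```bash
python3 - <<'E'
from h import *
c=rep(); s=manip.camera("side"); x,y,a=block(s); print("side",pq((x,y)),np.degrees(a-YF))
save(c,"b1",np.clip(np.hstack([c["color"][120:420,170:490],s["color"][90:390,170:490]]).astype(int)*2,0,255).astype(np.uint8))
E
```

```text
t 5.03 tcp [0.4096 0.0978 0.2677] F [ 0.4 -0.   0.4] xax [ 0.986 -0.165 -0.   ] yax [-0.165 -0.986  0.001] zax [-0.    -0.001 -1.   ]
tool pq [-0.2605  0.0702] tipz 0.0943 grip 0.0
block 0.4905 0.0137 long-axis yaw deg 32.31 rms px 0.97
block pq [-0.1666  0.001 ] off-parallel deg -47.94
block 0.4905 0.013 long-axis yaw deg 31.66 rms px 2.22
side [-0.1664  0.0003] -48.594700417163324
```

View pics/b1.png

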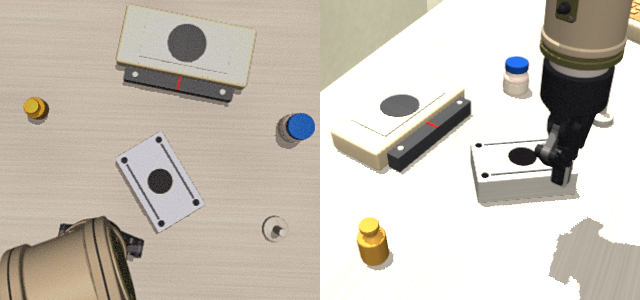

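The left half shows the block turned to about 48° off, clear of everything, with the gripper at its near left end. Next I push the near end.

Call:
{"api": "move_arm", "payload": {
  "plan": [0, 0, 0, 0.008, 0.01, 0.04, 0, 0, 0, 0, 0.008, 0.02, 0.075, 0, 0, 0, 0, 0.008, 0.035, 0.075, 0, 0, 0, 0, 0.008, 0.05, 0.075, 0, 0, 0, 0, 0.012, 0.056, 0.075, 0, 0, 0, 0, 0.018, 0.062, 0.075, 0, 0, 0, 0, 0.024, 0.068, 0.075, 0, 0, 0, 0, 0.03, 0.0735, 0.075, 0, 0, 0, 0, 0.0365, 0.0785, 0.075, 0, 0, 0, 0, 0.043, 0.083, 0.075, 0, 0, 0, 0, 0.05, 0.087, 0.075, 0, 0, 0, 0, 0.057, 0.0905, 0.075, 0]
}}

```text
clock: 6.72
position: [0.4519, -0.0028, 0.1919]
ee_rot: [0.996, -0.085, -0.002, 0.0]
ft_force: [-9.8, 2.2, 5.3]
grip_width: 0.001
grasp_force: 4.5
```

```bash
python3 - <<'E'
from h import *
c=rep(); s=manip.camera("side"); x,y,a=block(s); print("side",pq((x,y)),np.degrees(a-YF))
E
```

```text
t 6.72 tcp [ 0.4519 -0.0028  0.1919] F [-9.8  2.2  5.3] xax [ 0.986 -0.169 -0.005] yax [-0.169 -0.986  0.001] zax [-0.005  0.    -1.   ]
tool pq [-0.2019 -0.0218] tipz 0.0185 grip 0.0
block 0.5253 -0.0004 long-axis yaw deg 53.27 rms px 2.05
block pq [-0.1299 -0.007 ] off-parallel deg -26.98
block 0.5256 -0.0019 long-axis yaw deg 54.01 rms px 2.15
side [-0.1293 -0.0084] -26.2432164135437
```

Call:
{"api": "move_arm", "payload": {
  "plan": [0, 0, 0, -0.012, -0.004, 0, 0, 0, 0, 0, -0.012, -0.004, -0.05, 0, 0, 0, 0, -0.012, -0.004, -0.075, 0, 0, 0, 0, 0.045, -0.01, -0.075, 0, 0, 0, 0, 0.1, -0.016, -0.075, 0, 0, 0, 0, 0.15, -0.021, -0.075, 0, 0, 0, 0, 0.168, -0.023, -0.075, 0, 0, 0, 0, 0.168, -0.023, -0.075, 0]
}}

```text
clock: 7.92
position: [0.6226, -0.0081, 0.2675]
ee_rot: [0.996, -0.085, 0.0, -0.0]
ft_force: [-0.2, -0.1, 0.4]
grip_width: 0.002
grasp_force: 0.0
```

```bash
python3 - <<'E'
from h import *
c=rep(); s=manip.camera("side"); x,y,a=block(s); print("side",pq((x,y)),np.degrees(a-YF))
E
```

```text
t 7.92 tcp [ 0.6226 -0.0081  0.2675] F [-0.2 -0.1  0.4] xax [ 0.986 -0.169  0.   ] yax [-0.169 -0.986 -0.001] zax [ 0.001  0.001 -1.   ]
tool pq [-0.0327  0.0019] tipz 0.0941 grip 0.0
block 0.5388 0.0157 long-axis yaw deg 57.36 rms px 3.22
block pq [-0.1194  0.0111] off-parallel deg -22.89
block 0.5268 -0.0008 long-axis yaw deg 54.39 rms px 0.98
side [-0.1283 -0.0071] -25.86062521759286
```

Call:
{"api": "move_arm", "payload": {
  "plan": [0, 0, 0, 0, 0, 0.045, 0, 0, 0, 0, 0, 0, 0.075, 0, 0, 0, 0, -0.008, -0.004, 0.075, 0, 0, 0, 0, -0.014, -0.007, 0.075, 0, 0, 0, 0, -0.02, -0.011, 0.075, 0, 0, 0, 0, -0.026, -0.016, 0.075, 0, 0, 0, 0, -0.032, -0.021, 0.075, 0, 0, 0, 0, -0.037, -0.026, 0.075, 0, 0, 0, 0, -0.042, -0.03, 0.075, 0, 0, 0, 0, -0.048, -0.034, 0.075, 0, 0, 0, 0, -0.048, -0.034, 0.075, 0]
}}

```text
clock: 9.5
position: [0.5811, 0.0335, 0.1943]
ee_rot: [0.996, -0.085, 0.002, -0.0]
ft_force: [3.2, 0.7, 3.2]
grip_width: -0.002
grasp_force: 1.5
```

```bash
python3 - <<'E'
from h import *
c=rep(); s=manip.camera("side"); x,y,a=block(s); print("side",pq((x,y)),np.degrees(a-YF))
E
```

```text
t 9.5 tcp [0.5811 0.0335 0.1943] F [3.2 0.7 3.2] xax [ 0.986 -0.169  0.003] yax [-0.169 -0.986 -0.001] zax [ 0.003 -0.    -1.   ]
tool pq [-0.0806  0.0358] tipz 0.0209 grip -0.0Traceback (most recent call last):
  File "<stdin>", line 2, in <module>
  File "h.py", line 38, in rep
    c=manip.camera("top"); x,y,a=block(c); print("block pq",pq((x,y)),"off-parallel deg",round(np.degrees(a-YF),2)); return c
                                 ~~~~~^^^
  File "h.py", line 20, in block
    m=manip.silhouettes(c,"block")[0]["pixels"].astype(np.uint8)
      ~~~~~~~~~~~~~~~~~~~~~~~~~~~~^^^
IndexError: list index out of range
```

```bash
sed -i 's/    m=manip.silhouettes(c,"block")\[0\]/    S=manip.silhouettes(c,"block")\n    if not S: print("unseen"); return np.nan,np.nan,np.nan\n    m=S[0]/' h.py
cat >> h.py <<'E'
def both():
    c=rep(); s=manip.camera("side"); x,y,a=block(s); print("side",pq((x,y)),np.degrees(a-YF)); return c,s
E
python3 -c "
from h import *
both()"
```

```text
t 9.6 tcp [0.5811 0.0332 0.1938] F [3.7 0.5 3.1] xax [ 0.986 -0.169  0.002] yax [-0.169 -0.986 -0.001] zax [ 0.002  0.    -1.   ]
tool pq [-0.0805  0.0356] tipz 0.0204 grip -0.0
unseen
block pq [nan nan] off-parallel deg nan
unseen
side [nan nan] nan
```

Call:
{"api": "move_arm", "payload": {
  "plan": [0, 0, 0, 0.012, 0.004, 0, 0, 0, 0, 0, 0.012, 0.004, -0.05, 0, 0, 0, 0, 0.012, 0.004, -0.075, 0, 0, 0, 0, -0.03, 0.03, -0.075, 0, 0, 0, 0, -0.08, 0.055, -0.075, 0, 0, 0, 0, -0.13, 0.08, -0.075, 0, 0, 0, 0, -0.165, 0.096, -0.075, 0, 0, 0, 0, -0.165, 0.096, -0.075, 0]
}}

```text
clock: 10.8
position: [0.3995, -0.0349, 0.2672]
ee_rot: [0.996, -0.086, -0.001, 0.001]
ft_force: [0.3, 0.9, 1.2]
grip_width: -0.0
grasp_force: 0.0
```

```bash
python3 -c "
from h import *
both()"
```

```text
t 10.8 tcp [ 0.3995 -0.0349  0.2672] F [0.3 0.9 1.2] xax [ 0.985 -0.172 -0.003] yax [-0.172 -0.985  0.001] zax [-0.003 -0.001 -1.   ]
tool pq [-0.248  -0.0623] tipz 0.0938 grip -0.0
block 0.5106 0.0072 long-axis yaw deg 72.51 rms px 0.75
block pq [-0.1457 -0.002 ] off-parallel deg -7.74
block 0.5104 0.007 long-axis yaw deg 73.36 rms px 0.98
side [-0.1459 -0.0022] -6.887223716678995
```

Call:
{"api": "move_arm", "payload": {
  "plan": [0, 0, 0, 0, -0.02, 0.04, 0, 0, 0, 0, 0, -0.02, 0.075, 0, 0, 0, 0, 0.012, -0.02, 0.075, 0, 0, 0, 0, 0.024, -0.02, 0.075, 0, 0, 0, 0, 0.032, -0.02, 0.075, 0, 0, 0, 0, 0.037, -0.02, 0.075, 0, 0, 0, 0, 0.042, -0.02, 0.075, 0, 0, 0, 0, 0.047, -0.02, 0.075, 0, 0, 0, 0, 0.047, -0.02, 0.075, 0, 0, 0, 0, 0.035, -0.02, 0.075, 0, 0, 0, 0, 0.015, -0.02, 0.075, 0]
}}

```text
clock: 12.38
position: [0.4196, -0.0163, 0.1932]
ee_rot: [0.996, -0.085, 0.001, -0.0]
ft_force: [0.3, 0.5, -0.5]
grip_width: 0.002
grasp_force: 0.0
```

```bash
python3 -c "
from h import *
both()"
```

```text
t 12.38 tcp [ 0.4196 -0.0163  0.1932] F [ 0.3  0.5 -0.5] xax [ 0.986 -0.169  0.001] yax [-0.169 -0.986 -0.   ] zax [ 0.001  0.    -1.   ]
tool pq [-0.2314 -0.0406] tipz 0.0198 grip 0.0
block 0.5175 0.008 long-axis yaw deg 76.44 rms px 0.83
block pq [-1.39e-01 -1.00e-04] off-parallel deg -3.81
block 0.5172 0.0071 long-axis yaw deg 76.99 rms px 1.31
side [-0.1391 -0.001 ] -3.2647777258874195
```

Call:
{"api": "move_arm", "payload": {
  "plan": [0, 0, 0, 0.01, 0.006, 0, 0, 0, 0, 0, 0.02, 0.006, 0, 0, 0, 0, 0, 0.028, 0.006, 0, 0, 0, 0, 0, 0.032, 0.006, 0, 0, 0, 0, 0, 0.035, 0.006, 0, 0, 0, 0, 0, 0.038, 0.006, 0, 0, 0, 0, 0, 0.038, 0.006, 0, 0, 0, 0, 0, 0.025, 0.006, 0, 0, 0, 0, 0, 0, 0.006, 0, 0]
}}

```text
clock: 13.7
position: [0.4186, -0.022, 0.1927]
ee_rot: [0.996, -0.085, 0.0, -0.0]
ft_force: [0.3, 0.5, -0.3]
grip_width: 0.002
grasp_force: 0.0
```

```bash
python3 -c "
from h import *
both()"
```

```text
t 13.7 tcp [ 0.4186 -0.022   0.1927] F [ 0.3  0.5 -0.3] xax [ 0.986 -0.169  0.001] yax [-0.169 -0.986 -0.001] zax [ 0.001  0.001 -1.   ]
tool pq [-0.2314 -0.0464] tipz 0.0193 grip 0.0
block 0.5206 0.0078 long-axis yaw deg 79.06 rms px 0.49
block pq [-0.1359  0.0003] off-parallel deg -1.19
block 0.5214 0.0079 long-axis yaw deg 79.89 rms px 0.93
side [-0.1352  0.0005] -0.35552080970761935
```

Call:
{"api": "move_arm", "payload": {
  "plan": [0, 0, 0, 0.015, 0, 0, 0, 0, 0, 0, 0.028, 0, 0, 0, 0, 0, 0, 0.034, 0, 0, 0, 0, 0, 0, 0.038, 0, 0, 0, 0, 0, 0, 0.04, 0, 0, 0, 0, 0, 0, 0.04, 0, 0, 0, 0, 0, 0, 0.02, -0.02, 0, 0, 0, 0, 0, 0, -0.045, 0, 0.08, 0, 0, 0, 0, -0.045, 0, 0.08, 0, 0, 0, 0, -0.045, 0, 0.08, 0, 0, 0, 0, -0.045, 0, 0.08]
}}

```text
clock: 15.28
position: [0.4269, 0.0212, 0.1927]
ee_rot: [0.996, -0.086, 0.0, 0.0]
ft_force: [-0.3, -0.7, 0.0]
grip_width: 0.848
grasp_force: 0.0
```

```bash
python3 - <<'E'
from h import *
c,s=both()
save(c,"b2",np.clip(np.hstack([c["color"][120:420,170:490],s["color"][90:390,170:490]]).astype(int)*2,0,255).astype(np.uint8))
E
```

```text
t 15.28 tcp [0.4269 0.0212 0.1927] F [-0.3 -0.7  0. ] xax [ 0.985 -0.171  0.   ] yax [-0.171 -0.985  0.   ] zax [ 0. -0. -1.]
tool pq [-0.2306 -0.0023] tipz 0.0193 grip 0.85
block 0.5219 0.0086 long-axis yaw deg 79.55 rms px 0.88
block pq [-0.1348  0.0013] off-parallel deg -0.7
block 0.521 0.0077 long-axis yaw deg 78.87 rms px 1.86
side [-0.1355  0.0003] -1.3799054719373667
```

View pics/b2.png

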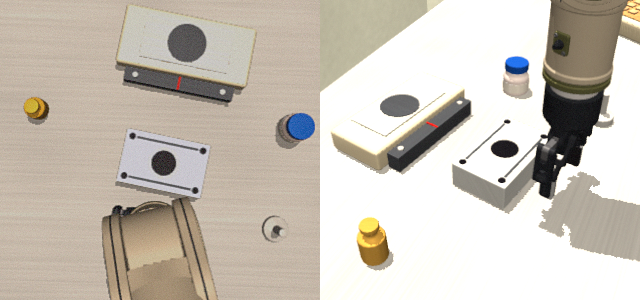

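The picture shows the block square to the fence and still well clear of it, centred on the red mark. The gripper is open behind it with both fingers level with the back face. Now the straight push.

Call:
{"api": "move_arm", "payload": {
  "plan": [0, 0, 0, 0, 0, 0.01, 0.08, 0, 0, 0, 0.015, 0, 0.01, 0.08, 0, 0, 0, 0.028, 0, 0.01, 0.08, 0, 0, 0, 0.034, 0, 0.01, 0.08, 0, 0, 0, 0.04, 0, 0.01, 0.08, 0, 0, 0, 0.048, 0, 0.01, 0.08, 0, 0, 0, 0.056, 0, 0.01, 0.08, 0, 0, 0, 0.064, 0, 0.01, 0.08, 0, 0, 0, 0.072, 0, 0.01, 0.08, 0, 0, 0, 0.08, 0, 0.01, 0.08, 0, 0, 0, 0.088, 0, 0.01, 0.08, 0, 0, 0, 0.088, 0, 0.01, 0.08]
}}

```text
clock: 16.98
position: [0.5126, 0.0072, 0.1821]
ee_rot: [0.996, -0.085, -0.001, 0.0]
ft_force: [-2.5, 1.0, -0.8]
grip_width: 0.94
grasp_force: 1.9
```

```bash
python3 -c "
from h import *
both()"
```

```text
t 16.98 tcp [0.5126 0.0072 0.1821] F [-2.5  1.  -0.8] xax [ 0.986 -0.169 -0.003] yax [-0.169 -0.986  0.   ] zax [-0.003 -0.    -1.   ]
tool pq [-0.1437 -0.0016] tipz 0.0087 grip 0.94
block 0.5677 0.0008 long-axis yaw deg 79.42 rms px 2.49
block pq [-0.0883  0.0014] off-parallel deg -0.83
block 0.5968 0.0076 long-axis yaw deg 112.33 rms px 3.12
side [-0.0607  0.013 ] 32.076525435202655
```

Call:
{"api": "move_arm", "payload": {
  "plan": [0, 0, 0, 0.006, 0, 0, 0.08, 0, 0, 0, 0.012, 0, 0, 0.08, 0, 0, 0, 0.018, 0, 0, 0.08, 0, 0, 0, 0.023, 0, 0, 0.08, 0, 0, 0, 0.027, 0, 0, 0.08, 0, 0, 0, 0.03, 0, 0, 0.08, 0, 0, 0, 0.033, 0, 0, 0.08, 0, 0, 0, 0.035, 0, 0, 0.08, 0, 0, 0, 0.035, 0, 0, 0.08]
}}

```text
clock: 18.3
position: [0.547, 0.0011, 0.1822]
ee_rot: [0.996, -0.085, -0.001, 0.0]
ft_force: [-5.9, -0.1, -2.6]
grip_width: 0.934
grasp_force: 2.9
```

```bash
python3 - <<'E'
from h import *
c,s=both()
save(c,"b3",np.clip(np.hstack([c["color"][120:420,170:490],s["color"][90:390,170:490]]).astype(int)*2,0,255).astype(np.uint8))
E
```

```text
t 18.3 tcp [0.547  0.0011 0.1822] F [-5.9 -0.1 -2.6] xax [ 0.986 -0.169 -0.002] yax [-0.169 -0.986  0.001] zax [-0.002 -0.    -1.   ]
tool pq [-0.1088 -0.0018] tipz 0.0088 grip 0.93
block 0.6401 0.0169 long-axis yaw deg 84.52 rms px 4.0
block pq [-0.0197  0.0295] off-parallel deg 4.27
block 0.632 0.0029 long-axis yaw deg 115.4 rms px 3.26
side [-0.0253  0.0143] 35.151350779901364
```

View pics/b3.png

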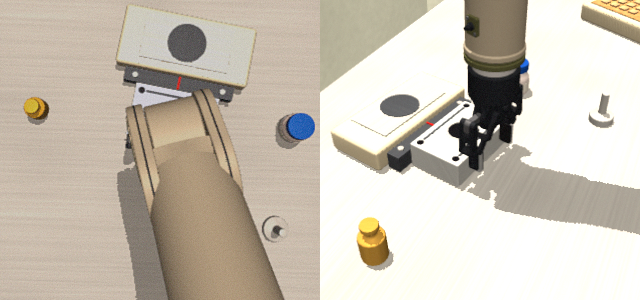

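The block is a few mm short of the fence, or just touching it, and lies within its ends. I'll creep on and watch the force.

Call:
{"api": "move_arm", "payload": {
  "plan": [0, 0, 0, 0.0015, 0, 0, 0.08, 0, 0, 0, 0.003, 0, 0, 0.08, 0, 0, 0, 0.003, 0, 0, 0.08]
}}

```text
clock: 18.88
position: [0.5496, 0.0008, 0.1821]
ee_rot: [0.996, -0.085, -0.002, 0.0]
ft_force: [-8.8, 1.6, 2.3]
grip_width: 0.929
grasp_force: 4.7
```

Call:
{"api": "move_arm", "payload": {
  "plan": [0, 0, 0, 0.0015, 0, 0, 0.08, 0, 0, 0, 0.003, 0, 0, 0.08, 0, 0, 0, 0.003, 0, 0, 0.08]
}}

```text
clock: 19.25
position: [0.5506, 0.0008, 0.182]
ee_rot: [0.996, -0.085, -0.005, 0.001]
ft_force: [-25.6, 3.3, 17.1]
grip_width: 0.937
grasp_force: 13.1
```

Call:
{"api": "move_arm", "payload": {
  "plan": [0, 0, 0, 0.001, 0, 0, 0.08, 0, 0, 0, 0.001, 0, 0, 0.08, 0, 0, 0, -0.01, 0, 0, 0.08, 0, 0, 0, -0.03, 0, 0, 0.08, 0, 0, 0, -0.07, 0, -0.03, 0.08, 0, 0, 0, -0.12, 0, -0.06, 0.08, 0, 0, 0, -0.14, 0.03, -0.1, 0.08, 0, 0, 0, -0.14, 0.08, -0.1, 0.08, 0, 0, 0, -0.14, 0.08, -0.1, 0.08]
}}

```text
clock: 20.38
position: [0.4018, -0.0582, 0.2838]
ee_rot: [0.996, -0.088, 0.002, 0.001]
ft_force: [1.1, 1.7, -0.8]
grip_width: 0.935
grasp_force: 0.0
```

```bash
python3 - <<'E'
from h import *
c,s=both()
for l in("weight","probe","jar"):
    for d in manip.tip_of(s,l)[:1]: print(l,np.round(w(d["position"],s),3))
im=lambda a:cv2.resize(np.clip(a.astype(int)*2,0,255).astype(np.uint8),None,fx=2.2,fy=2.2,interpolation=cv2.INTER_CUBIC)
save(c,"b4",np.hstack([im(c["color"][110:270,260:440]),im(s["color"][130:290,175:355])]))
E
```

```text
t 20.38 tcp [ 0.4018 -0.0582  0.2838] F [ 1.1  1.7 -0.8] xax [ 0.985 -0.175  0.004] yax [-0.175 -0.985  0.002] zax [ 0.004 -0.002 -1.   ]
tool pq [-0.2419 -0.0848] tipz 0.1104 grip 0.93
block 0.6063 -0.006 long-axis yaw deg 79.91 rms px 0.65
block pq [-0.0491  0.0012] off-parallel deg -0.34
unseen
side [nan nan] nan
weight [0.612 0.24  0.002]
probe [ 0.409 -0.2   -0.001]
jar [ 0.588 -0.227 -0.004]
```

View pics/b4.png

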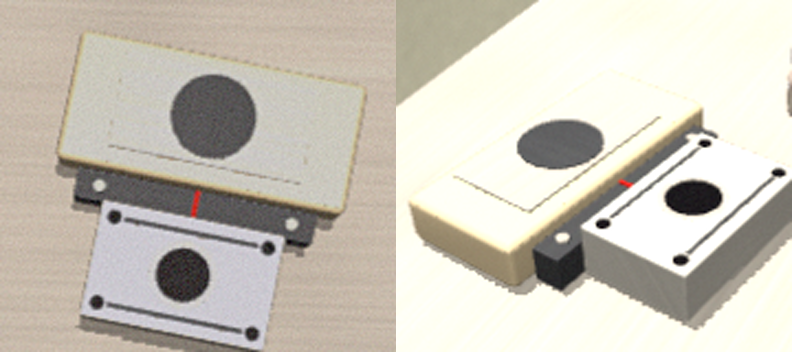

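Flush, and both ends are inside the fence. The three bystanders haven't moved. To make sure the face is seated flat, I'll press once more at mid-face with the fingers closed, so the block can align itself.

Call:
{"api": "move_arm", "payload": {
  "plan": [0, 0, 0, 0, -0.045, 0, 0, 0, 0, 0, 0, -0.086, 0.03, 0, 0, 0, 0, 0.02, -0.086, 0.07, 0, 0, 0, 0, 0.06, -0.086, 0.091, 0, 0, 0, 0, 0.1, -0.086, 0.091, 0, 0, 0, 0, 0.12, -0.086, 0.091, 0, 0, 0, 0, 0.128, -0.086, 0.091, 0, 0, 0, 0, 0.132, -0.086, 0.091, 0, 0, 0, 0, 0.135, -0.086, 0.091, 0, 0, 0, 0, 0.135, -0.086, 0.091, 0]
}}

```text
clock: 21.98
position: [0.5495, 0.0069, 0.1919]
ee_rot: [0.996, -0.085, 0.0, 0.0]
ft_force: [0.2, 0.8, 0.1]
grip_width: -0.003
grasp_force: 0.0
```

Call:
{"api": "move_arm", "payload": {
  "plan": [0, 0, 0, 0.0015, 0, 0, 0, 0, 0, 0, 0.003, 0, 0, 0, 0, 0, 0, 0.004, 0, 0, 0, 0, 0, 0, 0.004, 0, 0, 0]
}}

```text
clock: 22.48
position: [0.5513, 0.0069, 0.191]
ee_rot: [0.996, -0.085, -0.004, 0.001]
ft_force: [-15.7, 1.3, 10.5]
grip_width: -0.0
grasp_force: 8.0
```

Call:
{"api": "move_arm", "payload": {
  "plan": [0, 0, 0, 0.0015, 0, 0, 0, 0, 0, 0, 0.0015, 0, 0, 0, 0, 0, 0, 0.0015, 0, 0, 0]
}}

```text
clock: 22.85
position: [0.5518, 0.0069, 0.1907]
ee_rot: [0.996, -0.084, -0.005, 0.001]
ft_force: [-22.6, 2.7, 14.6]
grip_width: -0.001
grasp_force: 11.2
```

Call:
{"api": "move_arm", "payload": {
  "plan": [0, 0, 0, -0.005, 0, 0, 0, 0, 0, 0, -0.03, 0, 0, 0, 0, 0, 0, -0.08, 0, -0.03, 0, 0, 0, 0, -0.13, 0, -0.06, 0, 0, 0, 0, -0.14, 0.04, -0.1, 0, 0, 0, 0, -0.14, 0.08, -0.1, 0, 0, 0, 0, -0.14, 0.08, -0.1, 0, 0, 0, 0, -0.14, 0.08, -0.1, 0]
}}

```text
clock: 23.85
position: [0.4036, -0.0488, 0.2917]
ee_rot: [0.996, -0.085, 0.0, 0.0]
ft_force: [0.1, -0.1, -0.2]
grip_width: -0.001
grasp_force: 0.0
```

```bash
python3 - <<'E'
from h import *
c,s=both()
im=lambda a:cv2.resize(np.clip(a.astype(int)*2,0,255).astype(np.uint8),None,fx=2.2,fy=2.2,interpolation=cv2.INTER_CUBIC)
save(c,"b5",np.hstack([im(c["color"][110:270,260:440]),im(s["color"][130:290,175:355])]))
E
```

```text
t 23.85 tcp [ 0.4036 -0.0488  0.2917] F [ 0.1 -0.1 -0.2] xax [ 0.986 -0.169  0.   ] yax [-0.169 -0.986 -0.   ] zax [ 0. -0. -1.]
tool pq [-0.2416 -0.0753] tipz 0.1183 grip -0.0
block 0.6065 -0.0055 long-axis yaw deg 80.17 rms px 1.04
block pq [-0.049   0.0017] off-parallel deg -0.08
block 0.6062 -0.0069 long-axis yaw deg 80.41 rms px 1.31
side [-0.0491  0.0003] 0.15765927404246452
```

View pics/b5.png

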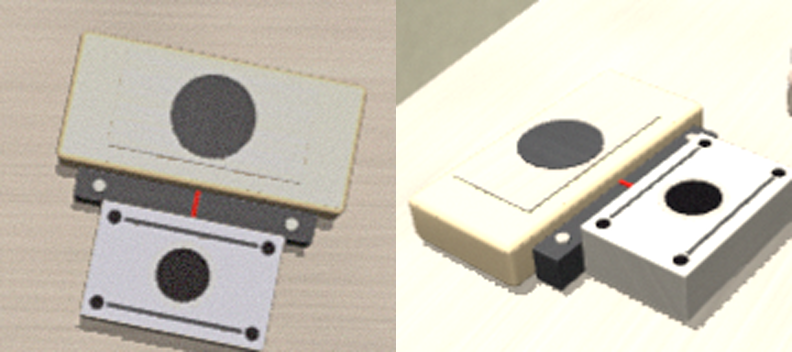

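The block rests flat on the fence (about 0° off), centred and within both ends, and the robot is clear of it.

```bash
python3 -c "
from workcell import manip
print(manip.hand_in())"
```

```text
the job is handed in; nothing more can be done
None
```

I handed the job in: I turned the block square clear of the fence, then pushed it straight up until a long face lay flat against it (within about 0.2° by the cameras), centred within both ends, with the weight, probe and jar unmoved and the robot clear of everything, at about 24 s of the 72 s limit.

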